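# Close a split pump housing over its two bushes and hold it shut

## Task

Rebuild the small pump without shifting the candle glass, wrench or drink can: first stand the longer steel bush in the deep pocket of the fixed lower half (the pocket nearer its pipe stub) and the shorter bush in the other, both fully down and let go. Then pick up the upper half by its rib and lower it onto the two dowels, pipe stubs at the same end, until the joint is fully closed. Finish while still holding the rib and pressing the halves together with about 15 N: do not let go.

Things in the scene. Friction and masses are not known exactly. Their poses are not given: they have to be found in the camera images.
- housing: Fixed lower half of an aluminium pump housing, 60 (x) x 120 (y) mm, from 8 to 44 mm height, on a dark steel plate 90 x 150 x 8 mm. Origin: centre of the plate's underside; z up, y along the long side towards its pipe stub (18 mm wide, 24 long). The flat top at 44 mm is the joint face: closed, the upper half's underside lies on it, axes along these, rib centre 83 mm above this origin.
- deep_pocket (a point): Centre of the mouth (2 mm chamfer) of the deep pocket, at joint face height, 22 mm from the housing's middle towards the stub (+y). 24 mm wide, 28 mm deep; for the long bush, which then stands 14 mm above the joint face. Axes as the housing's.
- shallow_pocket (a point): Centre of the mouth of the shallow pocket, at joint face height, 22 mm from the middle away from the stub (-y). 24 mm wide, 16 mm deep; for the short bush, which then also stands 14 mm above the joint face.
- dowel_a (a point): Foot of dowel A, at joint face height, on the housing's centre line 48 mm from the middle away from the stub (x 0, y -48 mm). Upright steel pin 8 mm in diameter, 20 mm tall, of which the upper 6 mm taper to 3 mm.
- dowel_b (a point): Foot of dowel B, the same pin near the stub end and off the centre line (x +16, y +48 mm in the housing's axes).
- long_centre (a point): Centre (half-way up) of the long bush: a loose plain steel cylinder 22 mm in diameter, 42 mm long, standing upright on the table, so its top is 21 mm above this point. A dark bore is marked on its top. About 90 g.
- short_centre (a point): Centre (half-way up) of the short bush: same look and diameter (22 mm), 30 mm long, standing upright, its top 15 mm above this point. About 65 g. It and the long bush may stand in either place.
- cover_grip (a point): Centre of the rib on the loose upper half (0.3 kg), which lies joint face down. Slab 60 (x) x 120 (y) x 22 mm; on its middle the rib, 22 (x) x 50 (y) mm, 34 high, from 22 to 56 mm above the underside; this point is at 39 mm. z up, y along the slab to its pipe stub (16 mm wide, 20 long). Underneath, two blind pockets 28 mm wide, 16 deep, clear the bush tops.
- cover_hole_a (a point): Centre, at the underside, of the through hole (10 mm wide) of the upper half that goes over dowel A: x 0, y -48 mm from its middle.
- cover_hole_b (a point): Centre, at the underside, of the through hole (10 mm wide) that goes over dowel B: x +16, y +48 mm from the middle of the upper half.
- candle_glass: Bystander: empty candle glass, 72 mm wide, 80 mm tall, upright on the table beyond the work. Origin at its underside.
- wrench: Bystander: steel wrench lying flat on the table beyond the work, about 0.2 m long.
- drink_can: Bystander: plain aluminium can, 66 mm wide, 115 mm tall, upright on the table at the robot's right. Origin at its underside.

How it is judged:
On the way:
1. the long bush stands fully down in the deep pocket and the short bush in the shallow pocket, both let go (horizontal distance between long_centre and deep_pocket below 0.003 m and z of long_centre in the frame of housing between 0.0352 and 0.0388 m and angle between the z axis of each of long_centre, short_centre and the z axis of housing, either way round below 0.1 rad and horizontal distance between short_centre and shallow_pocket below 0.003 m and z of short_centre in the frame of housing between 0.0412 and 0.0448 m and contact force between the fingers and long_bush below 0.1 N and contact force between the fingers and short_bush below 0.1 N), for 0.2 s.
At the end, for the whole second after the job is handed in: Each bush in its own pocket (3 mm of its axis, 1.8 mm of full depth, upright within 0.1 rad); upper half on both dowels (2 mm) and closed (1.8 mm, 0.03 rad), gripper touching it with over 3 N, halves pressed together with over 6 N, weight included (horizontal distance between long_centre and deep_pocket below 0.003 m and z of long_centre in the frame of housing between 0.0352 and 0.0388 m and angle between the z axis of each of long_centre, short_centre and the z axis of housing, either way round below 0.1 rad and horizontal distance between short_centre and shallow_pocket below 0.003 m and z of short_centre in the frame of housing between 0.0412 and 0.0448 m and horizontal distance between cover_hole_a and dowel_a below 0.002 m and horizontal distance between cover_hole_b and dowel_b below 0.002 m and z of cover_grip in the frame of housing below 0.0848 m and angle between the z axis of cover_grip and the z axis of housing, either way round below 0.03 rad and contact force between cover and housing above 6 N and contact force between the fingers and cover above 3 N); the arm keeps its last pose, push and grip.
It fails at once if the candle glass is shifted by more than 30 mm (distance of candle_glass from where it was at the start of the episode above 0.03 m).
It fails at once if the wrench is shifted by more than 30 mm (distance of wrench from where it was at the start of the episode above 0.03 m).
It fails at once if the drink can is shifted by more than 30 mm (distance of drink_can from where it was at the start of the episode above 0.03 m).
It also fails if it takes over 67 s, if anything falls off the work surface, if the arm or the gripper's body presses on something with over 40 N, if the wrist force passes 120 N, or if a joint passes its speed limit or range.

## Robot

A 6-joint arm with a two-finger parallel gripper is mounted at the origin on the work surface. World frame = base frame: x ahead of the robot, y to its left, z up, the work surface at z = 0. Lengths are in m, angles in rad, forces in N, time in s.
With the tool pointing down it reaches from about 0.375 to 0.975 m from the base axis. Payload 3.8 kg.
Tool frame: the origin (TCP) lies at the very end of the fingers, on their centre line; the grasp point (between the pads) lies 19 mm behind it; z points along the fingers, y is the direction in which the jaws open and shut (so a half turn about z gives the same grasp; the last joint's range is limited). The gripper opens to 85 mm and grips with 20 to 120 N. Pads are 22 mm wide; open, the fingers measure 114 mm over their backs; the gripper's body (76 mm by 85 mm) begins 54 mm behind the grasp point. The pads swing forward as they close: fully open they stand 13 mm farther back than shut.
Start: joints at [-1.36, 0.264, 1.604, -0, 1.274, -0.037], TCP at [0.166, -0.654, 0.231] pointing down, gripper open.
Joint ranges: [-2.63, 2.63], [-0.94, 2.18], [0.31, 2.57], [-1.31, 4.45], [0, 2.66], [-2.55, 2.55]. Speed limits (rad/s): [2.57, 2.57, 3.14, 3.14, 3.14, 3.14].

## Interface

Orientations are given as a rotation vector (axis times angle).
In Python, from workcell import bot gives the robot as it stands.
- The arm moves only by the tool jog_arm, never from a script. Its argument "plan" is a list of rows, each an object of numbers: "claw": the closure, from 0 (fully open) to 1 (shut); "x", "y", "z": the shift along the tool's x, y, z in m; "turn": the turn about the tool's z in degrees. In form: [{"claw": .., "x": .., "y": .., "z": .., "turn": ..}, ...]. A call has 1 to 10 rows; each row shifts and turns the commanded pose from where the row before left it, along the tool's axes as they then stand; what a row does not reach is not made up. A row lasts 1/8 s, in which the tool goes at most 62.5 mm and 10.7 degrees, less where a joint would pass 70% of its speed; a pose out of reach is approached as far as the arm can. A call is refused whole if a number of a shift passes 0.0625 or a number of a turn 10.7, either way. A call with a gripper value outside its range is refused whole. The fingers move at their own pace and stop on an object; "newtons" is the grip in N (left out, the last holds). Time passes only in rows, so rows that do not move let the fingers close. It gives the time, the measured TCP pose, the force and the opening at its end, in the units of the state.
- bot.read_state(): the state, without advancing time (a new reading comes with each control period).
- bot.read_camera(name): name is "scene" or "side" or "wrist"; returns the picture (400x640x3 uint8, red, green, blue); there is no depth.
- bot.camera_params(name): a dict with "fx", "fy", "cx", "cy" (pixels), "world_to_cam" (4x4, takes a point from world to camera coordinates). Camera axes: x right, y up, looking along -z (the intrinsics and any distortion apply to the point x, -y, -z); pixel columns grow to the right and rows downward; lengths in m; the calibration is good to about 2 mm. The wrist camera is an equidistant fisheye: a pixel r from the principal point sees the ray r / f radians off the axis. A picture is of the moment at which its call begins: read the wrist's pose just before it. camera_params takes no time and is no camera call; for the wrist camera it gives the pose at the moment of the call.
- bot.finish_job(): hands the job in, once; it reports no verdict.
The state is a dict: "time": time; "q": joint angles; "joint_vel": joint speeds; "joint_torque": joint torques, N m; "tool_pos": TCP position; "tcp_rot": TCP orientation; "wrist_force": force on the tool from outside, world axes, zero at the start; "torque": the same for the moment, N m; "width": opening from 0.0 (shut) to 1.0 (fully open).
Only numpy, scipy, OpenCV 4.12 (cv2) and the standard library are available. Lean on these libraries where they do the work, as an engineer would, in place of code of your own. Each camera call takes 0.05 s, during which the arm holds its last target. There are 200 camera calls.

## Working session

There is one attempt and no reset: what is moved stays moved. The work goes in short steps, Python scripts to look and compute and a tool call to move; the robot and the scene stay as the last step left them, time stands still between calls to the robot, and variables do not carry over. Pictures are saved under pics/ and viewed, about 8 in all and at most 12, crops included, and the job is handed in when it is done.

Besides the shell and the picture viewer there is one more tool, called after "Emit:" as name([rows], argument=value, ...), one row to a line, values as JSON. jog_arm: Moves the arm, as the interface text tells. Its arguments: {"type":"object","properties":{"plan":{"type":"array","items":{"type":"object","properties":{"claw":{"type":"number"},"x":{"type":"number"},"y":{"type":"number"},"z":{"type":"number"},"turn":{"type":"number"}}}},"newtons":{"type":"number"}},"required":["plan"]}

```bash
mkdir -p pics
cat > h.py <<'E'
import numpy as np, cv2
from workcell import bot
def snap(n,f):
    p=bot.camera_params(n); im=bot.read_camera(n); cv2.imwrite('pics/'+f+'.png',im[:,:,::-1]); np.save('pics/'+f+'.npy',np.array([p['fx'],p['fy'],p['cx'],p['cy']]+list(np.array(p['world_to_cam']).ravel()))); return im,p
def load(f):
    a=np.load('pics/'+f+'.npy'); return dict(fx=a[0],fy=a[1],cx=a[2],cy=a[3],world_to_cam=a[4:].reshape(4,4))
def ray(p,u,v,fish=False):
    x=(u-p['cx'])/p['fx'];y=(v-p['cy'])/p['fy']
    if fish:
        r=np.hypot(x,y); s=np.sin(r)/max(r,1e-9); d=np.array([x*s,-y*s,-np.cos(r)])
    else: d=np.array([x,-y,-1.])
    T=np.array(p['world_to_cam']); R=T[:3,:3]; return -R.T@T[:3,3], R.T@d
def onz(p,u,v,z,fish=False):
    o,d=ray(p,u,v,fish); return o+d*(z-o[2])/d[2]
def proj(p,P,fish=False):
    T=np.array(p['world_to_cam']); c=T[:3,:3]@np.array(P)+T[:3,3]; x,y,z=c[0],-c[1],-c[2]
    if fish:
        r=np.hypot(x,y); th=np.arctan2(r,z); return p['cx']+p['fx']*th*x/r, p['cy']+p['fy']*th*y/r
    return p['cx']+p['fx']*x/z, p['cy']+p['fy']*y/z
E
python3 - <<'E'
from h import *
ims=[]
for n in ['scene','side','wrist']:
    im,p=snap(n,n+'0'); ims.append(im)
    print(n,p['fx'],p['cx'],p['cy'],ray(p,p['cx'],p['cy']))
print(bot.read_state())
E
```

```text
scene 378.48662267442825 316.3391130410393 203.7540420959041 (array([ 1.13888913, -0.5517489 ,  0.83043073]), array([-0.52847902,  0.48146532, -0.69921461]))
side 389.04760378090685 329.8931083947644 196.4769743233795 (array([0.21166756, 0.52366987, 0.83303554]), array([ 0.36463631, -0.56378437, -0.74107189]))
wrist 309.70691628693146 322.430658079637 203.8657553483808 (array([ 0.24493097, -0.63403897,  0.37243158]), array([-0.30920172, -0.07584726, -0.94796703]))
{'time': 0.15, 'q': array([-1.35991219e+00,  2.64586907e-01,  1.60503806e+00, -1.87635491e-05,
        1.27367402e+00, -3.69202306e-02]), 'joint_vel': array([ 0.00184621, -0.00173167, -0.00255648, -0.00119991,  0.00042879,
       -0.00087654]), 'joint_torque': array([-2.41928683e-04, -5.15907991e+01, -3.67959487e+01,  1.30877988e-04,
        8.09817488e-03,  2.32160556e-05]), 'tool_pos': array([ 0.16542598, -0.65385269,  0.23025544]), 'tcp_rot': array([-3.11582262e+00, -3.88053707e-01,  2.60772031e-04]), 'wrist_force': array([-0.681403  ,  0.40147597,  0.3868975 ]), 'torque': array([ 0.04949316, -0.0249032 , -0.05893159]), 'width': 1.0011668394773385}
```

View pics/scene0.png

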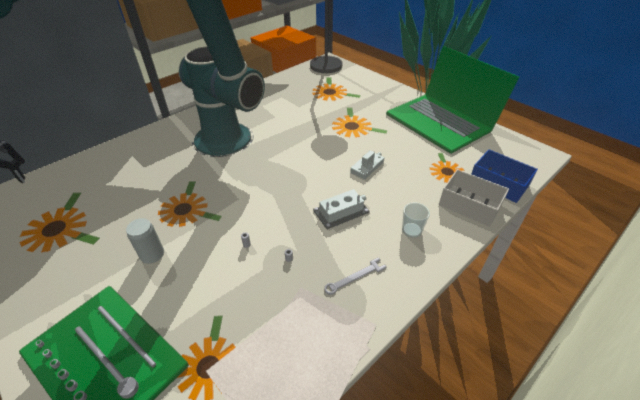

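View pics/side0.png

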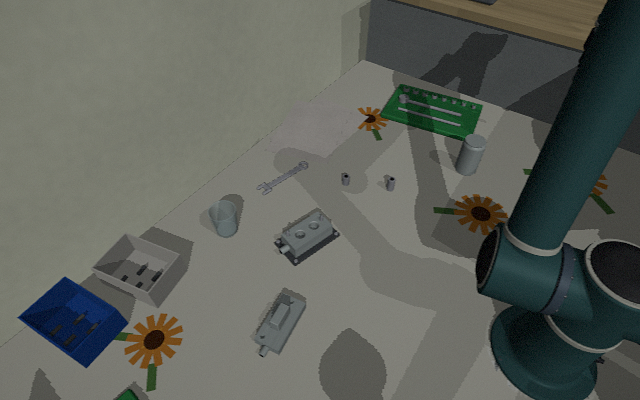

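The scene view shows the bushes at about (245,240) and (288,256), the housing at (341,207) and the cover at (367,165). The side view shows bushes at (346,179) and (390,184), the housing at (306,237) and the cover at (280,322).

Run:
```python
from h import *
s=load('scene0');d=load('side0')
for n,a,b,z in [('bushL',(245,240),(390,184),.02),('bushR',(288,256),(346,179),.02),('housing',(341,207),(306,237),.04),('cover',(367,165),(280,322),.03),('glass',(414,230),(226,234),0),('can',(151,258),(466,172),0),('wr',(330,288),(260,190),0),('wr2',(382,266),(306,163),0)]:
    print(n,onz(s,*a,z).round(3),onz(d,*b,z).round(3))
a=cv2.imread('pics/scene0.png')[145:270,225:405]; b=cv2.imread('pics/side0.png')[165:360,240:405]
a=cv2.resize(a,None,fx=3,fy=3,interpolation=2);b=cv2.resize(b,None,fx=3,fy=3,interpolation=2)
# enhance contrast
w=np.zeros((600,800,3),np.uint8)
A=cv2.resize(cv2.imread('pics/scene0.png')[145:275,230:400],(400,306),interpolation=2)
A2=cv2.resize(cv2.imread('pics/scene0.png')[225:275,230:305],(400,267),interpolation=2)
B=cv2.resize(cv2.imread('pics/side0.png')[165:365,240:380],(400,571),interpolation=2)
w[:306,:400]=A;w[306:573,:400]=A2;w[:571,400:]=B
cv2.imwrite('pics/c1.png',np.clip(w*1.3,0,255).astype(np.uint8))
```

```text
bushL [ 0.496 -0.237  0.02 ] [ 0.496 -0.236  0.02 ]
bushR [ 0.621 -0.186  0.02 ] [ 0.612 -0.18   0.02 ]
housing [0.602 0.036 0.04 ] [0.574 0.068 0.04 ]
cover [0.514 0.251 0.03 ] [0.491 0.276 0.03 ]
glass [0.788 0.153 0.   ] [0.771 0.158 0.   ]
can [ 0.355 -0.456  0.   ] [ 0.334 -0.437 -0.   ]
wr [ 0.761 -0.164  0.   ] [ 0.803 -0.014  0.   ]
wr2 [ 0.807 -0.014  0.   ] [ 0.762 -0.184  0.   ]
```

View pics/c1.png

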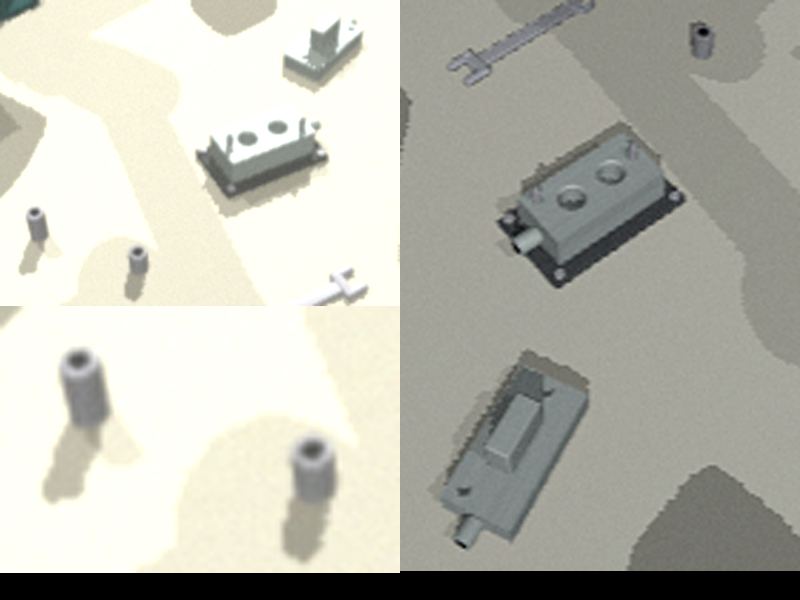

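View pics/wrist0.png

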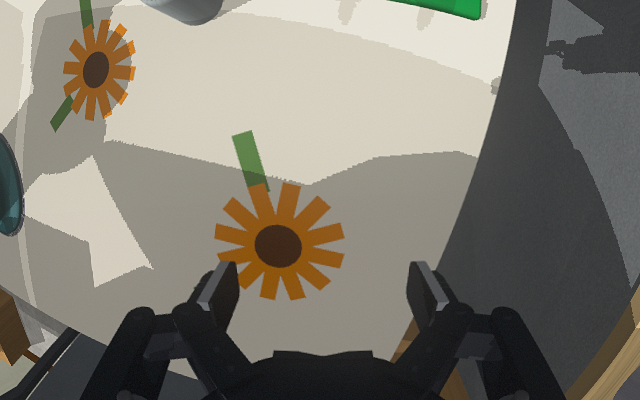

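The crop shows that the taller bush is the one at scene (245,240), so long is at about (0.496,-0.237) and short at about (0.616,-0.183). The housing pockets are at scene (335,204) and (348,199). Both stubs point roughly +y. The wrist view shows only flower decals and the open fingers.

```bash
cat >> h.py <<'E'
from scipy.spatial.transform import Rotation as Ro
def go(P,jaw=None):
    "tool-frame shift to P (TCP), and turn in deg so tool y is along +-jaw dir"
    s=bot.read_state(); R=Ro.from_rotvec(s['tcp_rot']).as_matrix()
    t=None
    if jaw is not None:
        j=R.T@np.append(jaw,0); t=np.degrees(np.arctan2(-j[0],j[1])); t=(t+90)%180-90
    return 'shift mm',(R.T@(np.array(P)-s['tool_pos'])*1000).round(1),'turn',t, 'axes x',R[:,0].round(3),'z',R[:,2].round(3),'q6',s['q'][5].round(2)
E
python3 - <<'E'
from h import *
s=load('scene0');d=load('side0')
a=[onz(s,335,204.1,.044),onz(s,347.7,199,.044)];b=[onz(d,313.9,225.6,.044),onz(d,300.2,234.3,.044)]
for i in range(2): print(a[i].round(4),b[i].round(4))
v=(a[1]-a[0]+b[1]-b[0])[:2]; v/=np.linalg.norm(v); print('hy',v,np.linalg.norm(a[1]-a[0]),np.linalg.norm(b[1]-b[0]))
jx=np.array([v[1],-v[0]])
# cover ends rib in side crop: rib top ends
r=[onz(d,240+(y0-400)/2.857,165+z0/2.857,.056) for y0,z0 in [(493,462),(530,402)]]; print('rib',r)
print(go([.496,-.237,.2],jx))
E
```

```text
[0.5836 0.029  0.044 ] [0.5771 0.0303 0.044 ]
[0.5943 0.0722 0.044 ] [0.5892 0.0723 0.044 ]
hy [0.25805553 0.96613009] 0.044501618238357445 0.04380240539725225
rib [array([0.48781461, 0.30057599, 0.056     ]), array([0.49491253, 0.2488741 , 0.056     ])]
('shift mm', array([ 422.7, -323. ,   30.8]), 'turn', np.float64(-60.84685848843144), 'axes x', array([0.969, 0.245, 0.   ]), 'z', array([-0.   ,  0.002, -1.   ]), 'q6', np.float64(-0.04))
```

Emit:
jog_arm([
  {"x":0.047,"y":-0.0359,"z":0.0034},
  {"x":0.047,"y":-0.0359,"z":0.0034},
  {"x":0.047,"y":-0.0359,"z":0.0034},
  {"x":0.047,"y":-0.0359,"z":0.0034},
  {"x":0.047,"y":-0.0359,"z":0.0034},
  {"x":0.047,"y":-0.0359,"z":0.0034},
  {"x":0.047,"y":-0.0359,"z":0.0034},
  {"x":0.047,"y":-0.0359,"z":0.0034},
  {"x":0.047,"y":-0.0359,"z":0.0034},
  {"turn":-10.1},
])

```text
schema error: expected keys claw, x, y, z, turn
```

Emit:
jog_arm([
  {"turn":-10.1,"z":0.01},
  {"turn":-10.1,"z":0.01},
  {"turn":-10.1,"z":0.01},
  {"turn":-10.1,"z":0.01},
  {"turn":-10.1,"z":0.01},
  {},
])

```text
schema error: expected keys claw, x, y, z, turn
```

Run:
```python
from h import *
im,p=snap('wrist','w1'); print(bot.read_state()['time'],go([.496,-.237,.15],[.966,-.258]))
print('long top',proj(p,[.496,-.237,.042],True),'short top',proj(p,[.616,-.183,.03],True))
```

```text
0.2 ('shift mm', array([ 422.7, -323. ,   80.9]), 'turn', np.float64(-60.85074546809203), 'axes x', array([0.969, 0.245, 0.   ]), 'z', array([-0.   ,  0.001, -1.   ]), 'q6', np.float64(-0.04))
long top (np.float64(97.72685088009018), np.float64(-94.04631341691044)) short top (np.float64(108.04149690914045), np.float64(-139.95534160667626))
```

View pics/w1.png

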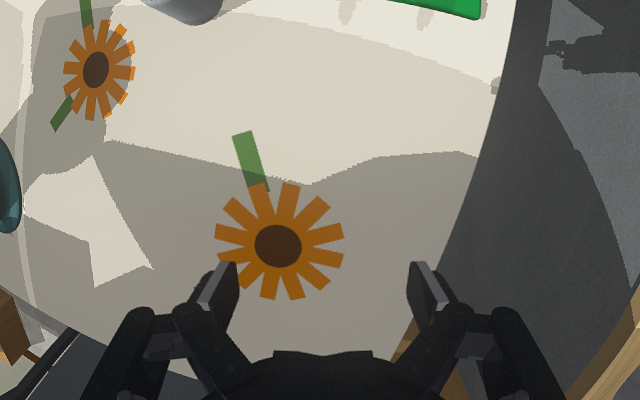

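The plan was refused because every row needs all the keys, so the arm did not move and the view is unchanged.

Emit:
jog_arm([
  {"claw":0.4,"x":0.047,"y":-0.0359,"z":0.0034,"turn":0},
  {"claw":0.4,"x":0.047,"y":-0.0359,"z":0.0034,"turn":0},
  {"claw":0.4,"x":0.047,"y":-0.0359,"z":0.0034,"turn":0},
  {"claw":0.4,"x":0.047,"y":-0.0359,"z":0.0034,"turn":0},
  {"claw":0.4,"x":0.047,"y":-0.0359,"z":0.0034,"turn":0},
  {"claw":0.4,"x":0.047,"y":-0.0359,"z":0.0034,"turn":0},
  {"claw":0.4,"x":0.047,"y":-0.0359,"z":0.0034,"turn":0},
  {"claw":0.4,"x":0.047,"y":-0.0359,"z":0.0034,"turn":0},
  {"claw":0.4,"x":0.047,"y":-0.0359,"z":0.0034,"turn":0},
  {"claw":0.4,"x":0,"y":0,"z":0,"turn":-10.1},
])

```text
time: 1.45
tool_pos: [0.4983, -0.2337, 0.2002]
tcp_rot: [-3.067, -0.675, -0.001]
wrist_force: [-0.3, -0.9, -0.2]
width: 0.6
```

Emit:
jog_arm([
  {"claw":0.4,"x":0,"y":0,"z":0.01,"turn":-10.1},
  {"claw":0.4,"x":0,"y":0,"z":0.01,"turn":-10.1},
  {"claw":0.4,"x":0,"y":0,"z":0.01,"turn":-10.1},
  {"claw":0.4,"x":0,"y":0,"z":0.01,"turn":-10.1},
  {"claw":0.4,"x":0,"y":0,"z":0.01,"turn":-10.1},
  {"claw":0.4,"x":0,"y":0,"z":0,"turn":0},
])

```text
time: 2.2
tool_pos: [0.4955, -0.2369, 0.1496]
tcp_rot: [-2.496, -1.904, 0.002]
wrist_force: [-0.2, -0.8, -0.1]
width: 0.597
```

Run:
```python
from h import *
im,p=snap('wrist','w2'); print(bot.read_state()['time'],bot.read_state()['width'],go([.496,-.237,.15],[.966,-.258]))
print('long top',proj(p,[.496,-.237,.042],True),'short top',proj(p,[.616,-.183,.03],True))
```

```text
2.25 0.6010161214834162 ('shift mm', array([ 0.2, -0. ,  0.3]), 'turn', np.float64(-0.43998458976891186), 'axes x', array([0.265, 0.964, 0.   ]), 'z', array([-0.001,  0.001, -1.   ]), 'q6', np.float64(-0.22))
long top (np.float64(323.3283687109367), np.float64(201.52214104033104)) short top (np.float64(439.80416778339753), np.float64(106.0018632574697))
```

View pics/w2.png

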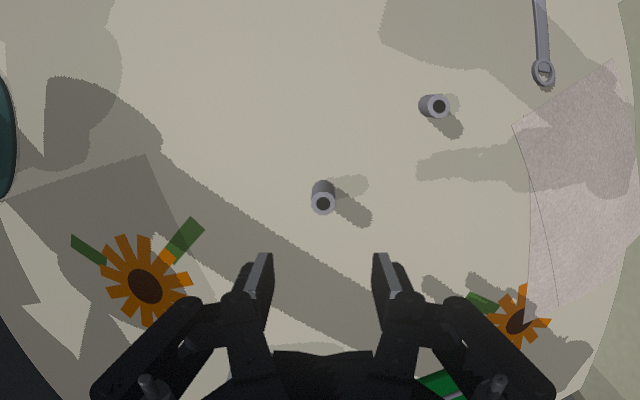

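Wrist view: long bush bore at about (323,203), short at (439,106), both within 2 px of the projections. The jaws straddle the long bush.

```bash
cat >> h.py <<'E'
def bore(im,p,P,win=9,thr=75,fish=True):
    u,v=[int(round(t)) for t in proj(p,P,fish)]; g=im[:,:,:3].mean(2)[v-win:v+win+1,u-win:u+win+1]
    m=(g<thr).astype(np.uint8); n,l,st,c=cv2.connectedComponentsWithStats(m)
    k=min(range(1,n),key=lambda i:np.hypot(*(c[i]-win))-0.2*st[i,4]); uv=c[k]+[u-win,v-win]
    return uv,st[k,4],onz(p,*uv,P[2],fish)
E
python3 - <<'E'
from h import *
im=cv2.imread('pics/w2.png');p=load('w2')
for P in ([.496,-.237,.042],[.616,-.183,.03]): print(bore(im,p,P))
L=bore(im,p,[.496,-.237,.042])[2]
print(go([L[0],L[1],.030]))
E
```

```text
(array([322.86363636, 203.24242424]), np.int32(132), array([ 0.49521242, -0.23838052,  0.042     ]))
(array([438.71311475, 106.04918033]), np.int32(122), array([ 0.61496689, -0.182843  ,  0.03      ]))
('shift mm', array([ -1.4,  -0.3, 120.3]), 'turn', None, 'axes x', array([0.265, 0.964, 0.   ]), 'z', array([-0.001,  0.001, -1.   ]), 'q6', np.float64(-0.22))
```

Emit:
jog_arm([
  {"claw":0.4,"x":-0.0014,"y":0,"z":0.045,"turn":0},
  {"claw":0.4,"x":0,"y":0,"z":0.045,"turn":0},
  {"claw":0.4,"x":0,"y":0,"z":0.03,"turn":0},
  {"claw":0.4,"x":0,"y":0,"z":0,"turn":0},
  {"claw":1,"x":0,"y":0,"z":0,"turn":0},
  {"claw":1,"x":0,"y":0,"z":0,"turn":0},
  {"claw":1,"x":0,"y":0,"z":0,"turn":0},
  {"claw":1,"x":0,"y":0,"z":0,"turn":0},
], newtons=50)

```text
time: 3.25
tool_pos: [0.4978, -0.2397, 0.0329]
tcp_rot: [2.493, 1.906, 0.003]
wrist_force: [-0.7, -0.4, 7.1]
width: 0.224
```

Run:
```python
from h import *
s=bot.read_state();print(s['width']*85,s['tool_pos'],go([.592,.072,.16]))
```

```text
19.073567729668948 [ 0.49775242 -0.23967991  0.03290964] ('shift mm', array([ 325.4,    9.7, -127.4]), 'turn', None, 'axes x', array([ 0.262,  0.965, -0.001]), 'z', array([ 0.004, -0.002, -1.   ]), 'q6', np.float64(-0.23))
```

Emit:
jog_arm([
  {"claw":1,"x":0,"y":0,"z":-0.02,"turn":0},
  {"claw":1,"x":0,"y":0,"z":-0.05,"turn":0},
  {"claw":1,"x":0,"y":0,"z":-0.05,"turn":0},
  {"claw":1,"x":0,"y":0,"z":0,"turn":0},
])

```text
time: 3.75
tool_pos: [0.4996, -0.2407, 0.1566]
tcp_rot: [2.488, 1.902, 0.007]
wrist_force: [0.4, -0.6, -0.5]
width: 0.226
```

Run:
```python
from h import *
im,p=snap('wrist','w3'); im2,p2=snap('side','s3'); im3,p3=snap('scene','sc3')
s=bot.read_state();print(s['time'],s['width']*85,s['tool_pos'],s['wrist_force'],go([.592,.072,.16]))
T=s['tool_pos']; w=np.zeros((600,800,3),np.uint8)
w[:400,:400]=cv2.resize(im[120:320,220:420],(400,400),interpolation=2)
for k,(i,q) in enumerate([(im2,p2),(im3,p3)]):
    u,v=[int(t) for t in proj(q,T)]; print(u,v); w[300*k:300*k+300,400:]=cv2.resize(i[v-30:v+30,u-40:u+40],(400,300),interpolation=2)
cv2.imwrite('pics/c3.png',w[:,:,::-1])
```

```text
3.9 18.860840890098885 [ 0.49523327 -0.23831223  0.14986796] [-0.14027005 -0.24467055 -1.39093065] ('shift mm', array([324.8,  12. , -10. ]), 'turn', None, 'axes x', array([0.262, 0.965, 0.   ]), 'z', array([-0.001,  0.001, -1.   ]), 'q6', np.float64(-0.23))
396 149
237 207
```

View pics/c3.png

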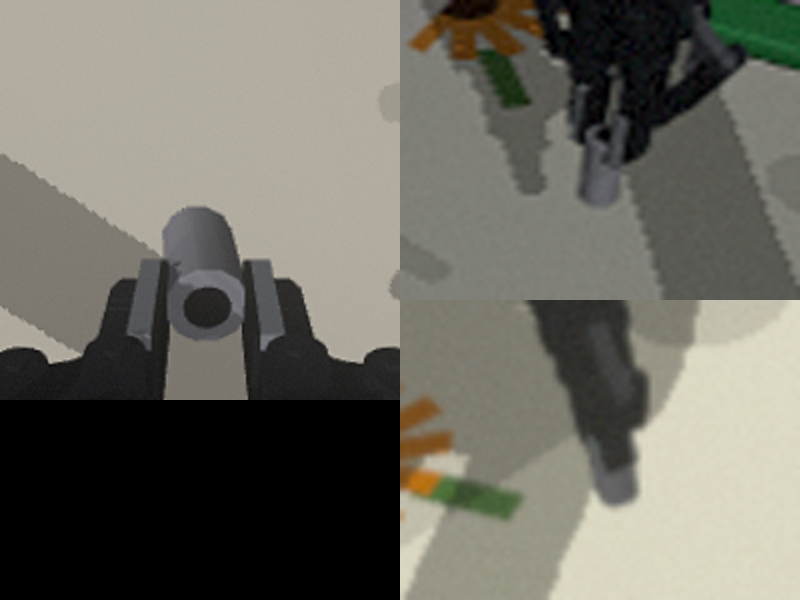

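The bush is held upright near its top between both pads, with its bore at wrist (323,273). Next I carry it to a hover short of the housing and measure the pockets with the wrist camera.

Emit:
jog_arm([
  {"claw":1,"x":0.051,"y":0.0024,"z":-0.005,"turn":0},
  {"claw":1,"x":0.051,"y":0.0024,"z":-0.005,"turn":0},
  {"claw":1,"x":0.051,"y":0.0024,"z":-0.005,"turn":0},
  {"claw":1,"x":0.051,"y":0.0024,"z":0,"turn":0},
  {"claw":1,"x":0.051,"y":0.0024,"z":0,"turn":0},
  {"claw":1,"x":0,"y":0,"z":0,"turn":0},
  {"claw":1,"x":0,"y":0,"z":0,"turn":0},
])

```text
time: 4.78
tool_pos: [0.573, 0.0041, 0.1636]
tcp_rot: [-2.493, -1.908, 0.005]
wrist_force: [-0.8, -0.3, -1.0]
width: 0.225
```

Run:
```python
from h import *
im,p=snap('wrist','w4'); s=bot.read_state();print(s['time'],s['tool_pos'])
for n,P in [('deep',[.592,.072,.044]),('shal',[.580,.03,.044])]: print(n,proj(p,P,True))
cv2.imwrite('pics/c4.png',cv2.resize(im[60:320,160:480],(800,600) if 0 else (738,600),interpolation=2)[:,:,::-1])
```

```text
4.825 [0.57314509 0.00358316 0.16393623]
deep (np.float64(323.6932578742287), np.float64(116.79123837740879))
shal (np.float64(322.9853338402583), np.float64(167.52707494248142))
```

View pics/c4.png

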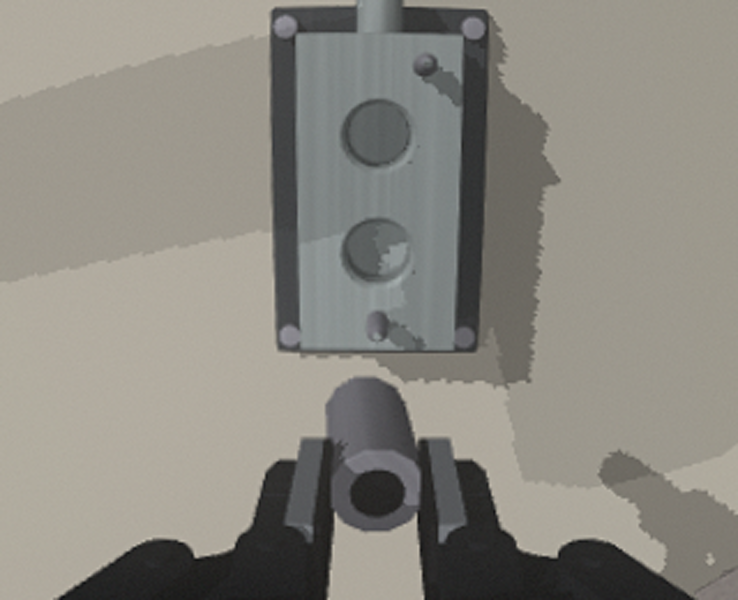

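The wrist crop shows the deep pocket mouth at crop (376,132), the shallow one at (376.5,250), dowels A (377,325) and B (425,65), and the held bush's bore at (377,493). The bush's lower end leans a little left, which I check next.

Run:
```python
from h import *
p=load('w4'); c=lambda x,y:(160+x/2.306,60+y/2.308)
s=bot.read_state();R=Ro.from_rotvec(s['tcp_rot']).as_matrix();T=s['tool_pos']
D=onz(p,*c(376,132),.044,True);S=onz(p,*c(376.5,250),.044,True);print('D',D,'S',S,np.linalg.norm(D-S))
print('dB foot',onz(p,*c(425,66),.064,True))
print('hy ang',np.degrees(np.arctan2(*(D-S)[[1,0]])),'toolx ang',np.degrees(np.arctan2(R[1,0],R[0,0])))
for h in (.009,.012):
    B=onz(p,*c(377,493),T[2]+h,True); print('bore tool mm',(R.T@(B-T)*1000).round(2))
    for dz in (0,-.042):
      e=[np.array(proj(p,B+R@np.array([.011*np.cos(a),.011*np.sin(a),0])+[0,0,dz],True)) for a in np.arange(0,6.28,.3)]
      e=np.array(e); e=(e-[160,60])*2.306; print(dz,'x',e[:,0].min().round(),e[:,0].max().round(),'y',e[:,1].min().round(),e[:,1].max().round())
```

```text
D [0.59139496 0.07181181 0.044     ] S [0.5800538  0.02926086 0.044     ] 0.04403640885808918
dB foot [0.61323913 0.09012104 0.064     ]
hy ang 75.07582162931034 toolx ang 74.78676891679194
bore tool mm [ 0.98  0.23 -9.  ]
0 x 326.0 428.0 y 448.0 534.0
-0.042 x 336.0 418.0 y 373.0 447.0
bore tool mm [  2.82   0.22 -12.  ]
0 x 325.0 429.0 y 447.0 534.0
-0.042 x 336.0 419.0 y 371.0 446.0
```

Measured, the pockets are 44.04 mm apart, as they should be. The bush's lower end sits about 2.5 mm toward tool -y, so I aim that end at the deep pocket and check the force on the way down.

Emit:
jog_arm([
  {"claw":1,"x":0.036,"y":0.001,"z":0,"turn":-0.3},
  {"claw":1,"x":0.0346,"y":0.001,"z":0,"turn":0},
  {"claw":1,"x":0,"y":0,"z":0.04,"turn":0},
  {"claw":1,"x":0,"y":0,"z":0.038,"turn":0},
  {"claw":1,"x":0,"y":0,"z":0,"turn":0},
  {"claw":1,"x":0,"y":0,"z":0.005,"turn":0},
  {"claw":1,"x":0,"y":0,"z":0.005,"turn":0},
  {"claw":1,"x":0,"y":0,"z":0.005,"turn":0},
  {"claw":1,"x":0,"y":0,"z":0.005,"turn":0},
  {"claw":1,"x":0,"y":0,"z":0,"turn":0},
])

```text
time: 6.08
tool_pos: [0.5973, 0.0716, 0.0758]
tcp_rot: [2.488, 1.913, 0.005]
wrist_force: [-13.2, -2.2, 34.3]
width: 0.223
```

Run:
```python
from h import *
im,p=snap('wrist','w5'); s=bot.read_state();print(s['time'],s['tool_pos'],s['wrist_force'],s['torque'])
cv2.imwrite('pics/c5.png',cv2.resize(im[100:340,190:450],(780,720),interpolation=2)[:600,:,::-1])
```

```text
6.125 [0.59722002 0.07158875 0.07579941] [-13.4659609   -3.28774492  34.22664334] [-0.43594998  2.59742809  0.05393439]
```

View pics/c5.png

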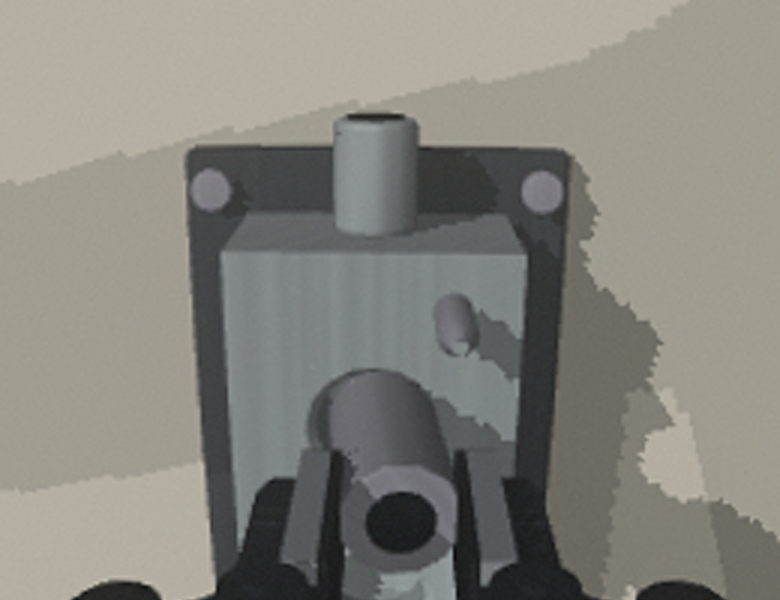

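The bush bottom rests on the pocket's chamfer, slightly too far to the right and ahead; the mouth's left rim shows at (307,420). I unload and re-measure the offset from a low hover.

Emit:
jog_arm([
  {"claw":1,"x":0,"y":0,"z":-0.014,"turn":0},
  {"claw":1,"x":0,"y":0,"z":0,"turn":0},
  {"claw":1,"x":0,"y":0,"z":0,"turn":0},
])

```text
time: 6.5
tool_pos: [0.5944, 0.0719, 0.0811]
tcp_rot: [-2.49, -1.914, 0.001]
wrist_force: [-0.2, -0.1, -1.5]
width: 0.23
```

Run:
```python
from h import *
im,p=snap('wrist','w6'); s=bot.read_state();T=s['tool_pos'];R=Ro.from_rotvec(s['tcp_rot']).as_matrix();print(s['time'],T,s['wrist_force'],s['tcp_rot'],s['width'])
k=5;o=np.array([250,170]);c=cv2.resize(im[170:285,250:400],None,fx=k,fy=k,interpolation=2)
D=np.array([.5914,.0718,.044])
for r,col in ((.012,(0,255,0)),(.014,(255,255,0))):
    e=np.array([proj(p,D+[r*np.cos(a),r*np.sin(a),0],True) for a in np.linspace(0,6.28,60)]); cv2.polylines(c,[((e-o+.5)*k).astype(int)],True,col,1)
e=np.array([proj(p,np.append((T+R@[.011*np.cos(a),.011*np.sin(a),.032])[:2],T[2]-.032),True) for a in np.linspace(0,6.28,60)]); cv2.polylines(c,[((e-o+.5)*k).astype(int)],True,(255,0,0),1)
e=np.array([proj(p,np.append((T+R@[.011*np.cos(a),.011*np.sin(a),.032])[:2],T[2]+.010),True) for a in np.linspace(0,6.28,60)]); cv2.polylines(c,[((e-o+.5)*k).astype(int)],True,(255,0,255),1)
cv2.imwrite('pics/c6.png',c[:,:,::-1])
```

```text
6.55 [0.59405914 0.0718093  0.0806569 ] [-0.59283117  0.28860998 -1.36187046] [-2.49002484e+00 -1.91415410e+00  2.01324621e-03] 0.22476070494594294
```

View pics/c6.png

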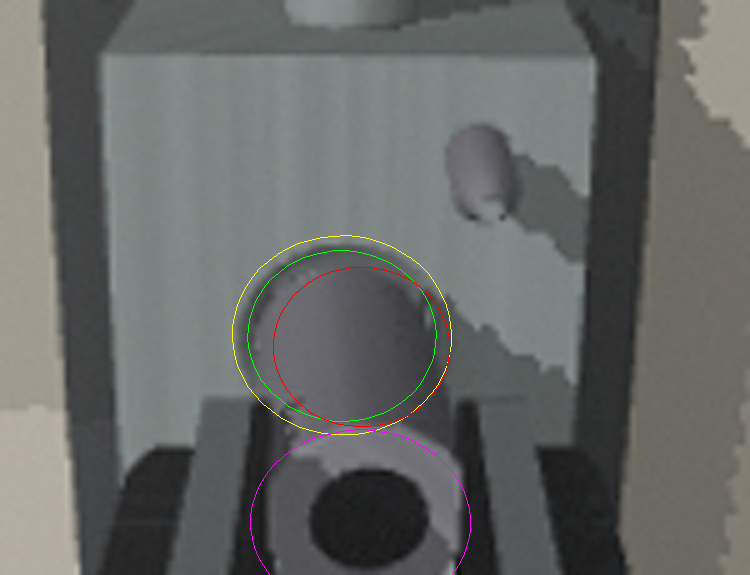

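Circles mark the predicted mouth (yellow and green), which matches the real rim. The bush's lower end is centred sideways but 2–3 mm too far along tool +x, so I shift back and descend again.

Emit:
jog_arm([
  {"claw":1,"x":-0.0025,"y":0,"z":0,"turn":0},
  {"claw":1,"x":0,"y":0,"z":0.004,"turn":0},
  {"claw":1,"x":0,"y":0,"z":0.004,"turn":0},
  {"claw":1,"x":0,"y":0,"z":0.003,"turn":0},
  {"claw":1,"x":0,"y":0,"z":0,"turn":0},
])

```text
time: 7.18
tool_pos: [0.5937, 0.0694, 0.0701]
tcp_rot: [-2.49, -1.914, 0.001]
wrist_force: [-0.1, 0.2, -0.2]
width: 0.226
```

Emit:
jog_arm([
  {"claw":1,"x":0,"y":0,"z":0.005,"turn":0},
  {"claw":1,"x":0,"y":0,"z":0.005,"turn":0},
  {"claw":1,"x":0,"y":0,"z":0.004,"turn":0},
  {"claw":1,"x":0,"y":0,"z":0,"turn":0},
])

```text
time: 7.68
tool_pos: [0.5936, 0.0694, 0.0561]
tcp_rot: [-2.49, -1.914, 0.001]
wrist_force: [-0.2, -0.6, -1.6]
width: 0.23
```

Emit:
jog_arm([
  {"claw":1,"x":0,"y":0,"z":0.003,"turn":0},
  {"claw":1,"x":0,"y":0,"z":0.003,"turn":0},
  {"claw":1,"x":0,"y":0,"z":0.003,"turn":0},
  {"claw":1,"x":0,"y":0,"z":0,"turn":0},
])

```text
time: 8.18
tool_pos: [0.5936, 0.0696, 0.0489]
tcp_rot: [-2.49, -1.914, 0.002]
wrist_force: [-7.0, 0.8, 9.8]
width: 0.223
```

Emit:
jog_arm([
  {"claw":0.4,"x":0,"y":0,"z":0,"turn":0},
  {"claw":0.4,"x":0,"y":0,"z":0,"turn":0},
  {"claw":0.4,"x":0,"y":0,"z":0,"turn":0},
  {"claw":0.4,"x":0,"y":0,"z":-0.04,"turn":0},
  {"claw":0.4,"x":0,"y":0,"z":-0.05,"turn":0},
  {"claw":0.4,"x":0,"y":0,"z":0,"turn":0},
  {"claw":0.4,"x":0,"y":0,"z":0,"turn":0},
])

```text
time: 9.05
tool_pos: [0.5941, 0.0694, 0.1376]
tcp_rot: [2.491, 1.914, 0.0]
wrist_force: [1.0, 0.6, -0.3]
width: 0.602
```

Run:
```python
from h import *
im,p=snap('wrist','w7'); s=bot.read_state();print(s['time'],s['tool_pos'],s['wrist_force'])
D=[.5914,.0718,.058]; print(proj(p,D,True),bore(im,p,D,14,75))
# apparent sizes
u,v=bore(im,p,D,14,75)[0]; print(im[int(v),int(u)-45:int(u)+46:3].mean(1).round())
sh=np.array([.615,-.1828]); print(go([*(sh-[.0026,.0097][0]*0),.15]))
```

```text
9.1 [0.59321101 0.06930184 0.1364797 ] [ 0.41278251  0.16438838 -0.72983407]
(np.float64(318.2017874615972), np.float64(210.87699651894357)) (array([317.24855491, 212.2716763 ]), np.int32(173), array([0.59040012, 0.07089544, 0.058     ]))
[ 90.  66.  66.  67. 129. 124. 126. 129. 127. 126. 128. 124. 122.  36.
  41.  41.  39.  41. 112. 116.  74.  87.  90.  92.  95. 129. 125. 128.
  57.  51.  49.]
('shift mm', array([-238. ,   85.9,  -13.5]), 'turn', None, 'axes x', array([ 0.257,  0.966, -0.001]), 'z', array([-0.002, -0.   , -1.   ]), 'q6', np.float64(0.33))
```

The long bush is seated: its bore is at (0.590,0.071) at seated height, within 1.4 mm of the pocket. The tilt came from the pads swinging forward as they closed, so I pre-close them before picking the short bush.

Emit:
jog_arm([
  {"claw":0.4,"x":-0.0476,"y":0.0172,"z":-0.002,"turn":0},
  {"claw":0.4,"x":-0.0476,"y":0.0172,"z":-0.002,"turn":0},
  {"claw":0.4,"x":-0.0476,"y":0.0172,"z":0,"turn":0},
  {"claw":0.4,"x":-0.0476,"y":0.0172,"z":0,"turn":0},
  {"claw":0.66,"x":-0.0476,"y":0.0172,"z":0,"turn":0},
  {"claw":0.66,"x":0,"y":0,"z":0,"turn":0},
  {"claw":0.66,"x":0,"y":0,"z":0,"turn":0},
  {"claw":0.66,"x":0,"y":0,"z":0,"turn":0},
], newtons=30)

```text
time: 10.1
tool_pos: [0.6154, -0.1813, 0.1407]
tcp_rot: [-2.488, -1.915, 0.001]
wrist_force: [-0.3, 0.7, -0.1]
width: 0.339
```

Run:
```python
from h import *
im,p=snap('wrist','w8'); s=bot.read_state();print(s['time'],s['tool_pos'],s['width'])
b=bore(im,p,[.615,-.1828,.03],12); print(b, go([b[2][0],b[2][1],.017]))
u,v=b[0]; print(im[int(v),int(u)-24:int(u)+25:2].mean(1).round())
# pad inner edges, row 280
print(im[285,250:400:3].mean(1).round())
```

```text
10.15 [ 0.61563936 -0.18123282  0.14104193] 0.3409035607689833
(array([322.48529412, 202.08088235]), np.int32(136), array([ 0.61481341, -0.18261916,  0.03      ])) ('shift mm', array([ -1.6,  -0.3, 124. ]), 'turn', None, 'axes x', array([0.256, 0.967, 0.   ]), 'z', array([-0.001,  0.001, -1.   ]), 'q6', np.float64(-0.07))
[152. 152. 151. 153. 154. 152. 150. 131. 130.  73.  46.  50.  50.  45.
  48.  49. 112. 126. 126. 112. 111. 113. 112. 114. 112.]
[152. 149. 151.  41.  40.  40.  38.  52.  80.  70.  81.  69.  40.  39.
  39.  93. 152. 149. 151. 150. 150. 151. 152. 150. 150. 149. 151. 150.
 151. 150. 150. 150. 152. 131.  43.  40.  44.  42.  79.  81.  78.  81.
  37.  38.  40.  38. 155. 151. 150. 150.]
```

Emit:
jog_arm([
  {"claw":0.66,"x":-0.0016,"y":-0.0003,"z":0.045,"turn":0},
  {"claw":0.66,"x":0,"y":0,"z":0.045,"turn":0},
  {"claw":0.66,"x":0,"y":0,"z":0.034,"turn":0},
  {"claw":0.66,"x":0,"y":0,"z":0,"turn":0},
  {"claw":0.66,"x":0,"y":0,"z":0,"turn":0},
  {"claw":0.85,"x":0,"y":0,"z":0,"turn":0},
  {"claw":0.85,"x":0,"y":0,"z":0,"turn":0},
  {"claw":0.85,"x":0,"y":0,"z":0,"turn":0},
])

```text
time: 11.15
tool_pos: [0.6171, -0.1846, 0.02]
tcp_rot: [2.488, 1.912, 0.004]
wrist_force: [0.0, 1.5, 5.7]
width: 0.234
```

The closing pads push down again, with 5.7 N up on the tool. I reopen and close once more while backing off to cancel the swing.

Emit:
jog_arm([
  {"claw":0.68,"x":0,"y":0,"z":0,"turn":0},
  {"claw":0.68,"x":0,"y":0,"z":0,"turn":0},
  {"claw":0.68,"x":0,"y":0,"z":0,"turn":0},
  {"claw":0.72,"x":0,"y":0,"z":0,"turn":0},
  {"claw":0.75,"x":0,"y":0,"z":-0.001,"turn":0},
  {"claw":0.78,"x":0,"y":0,"z":-0.001,"turn":0},
  {"claw":0.81,"x":0,"y":0,"z":-0.001,"turn":0},
  {"claw":0.85,"x":0,"y":0,"z":-0.0005,"turn":0},
  {"claw":0.85,"x":0,"y":0,"z":0,"turn":0},
], newtons=25)

```text
time: 12.28
tool_pos: [0.6154, -0.1842, 0.0213]
tcp_rot: [2.491, 1.914, 0.0]
wrist_force: [0.3, -0.3, -0.4]
width: 0.239
```

Emit:
jog_arm([
  {"claw":0.9,"x":0,"y":0,"z":-0.01,"turn":0},
  {"claw":0.9,"x":0,"y":0,"z":-0.04,"turn":0},
  {"claw":0.9,"x":0,"y":0,"z":-0.05,"turn":0},
  {"claw":0.9,"x":0,"y":0,"z":0,"turn":0},
], newtons=40)

```text
time: 12.78
tool_pos: [0.6197, -0.1856, 0.1281]
tcp_rot: [2.483, 1.909, 0.01]
wrist_force: [1.1, -0.8, -0.2]
width: 0.239
```

Run:
```python
from h import *
im,p=snap('wrist','w9');s=bot.read_state();T=s['tool_pos'];print(s['time'],T,s['wrist_force'],s['width'])
print(bore(im,p,[*T[:2],T[2]+.009],14,60), go([.5806,.0272,.12],[.9663,-.2576]))
```

```text
12.825 [ 0.61769406 -0.18498978  0.12517864] [ 0.28172586 -0.34187866 -1.59628202] 0.23378938750974787
(array([322.11734694, 275.66836735]), np.int32(392), array([ 0.61870929, -0.18831575,  0.13417864])) ('shift mm', array([195.5, -90.5,   4.5]), 'turn', np.float64(0.023786088179917897), 'axes x', array([ 0.257,  0.966, -0.   ]), 'z', array([ 0.007, -0.002, -1.   ]), 'q6', np.float64(-0.07))
```

Emit:
jog_arm([
  {"claw":0.9,"x":0.0485,"y":-0.0218,"z":0,"turn":0},
  {"claw":0.9,"x":0.0485,"y":-0.0218,"z":0,"turn":0},
  {"claw":0.9,"x":0.0485,"y":-0.0218,"z":0,"turn":0},
  {"claw":0.9,"x":0.0485,"y":-0.0217,"z":0,"turn":0},
  {"claw":0.9,"x":0,"y":0,"z":0,"turn":0},
  {"claw":0.9,"x":0,"y":0,"z":0.02,"turn":0},
  {"claw":0.9,"x":0,"y":0,"z":0.02,"turn":0},
  {"claw":0.9,"x":0,"y":0,"z":0,"turn":0},
  {"claw":0.9,"x":0,"y":0,"z":0,"turn":0},
])

```text
time: 13.95
tool_pos: [0.5808, 0.0248, 0.0804]
tcp_rot: [-2.491, -1.912, 0.002]
wrist_force: [-1.1, -0.1, -0.3]
width: 0.231
```

Run:
```python
from h import *
im,p=snap('wrist','w10');s=bot.read_state();T=s['tool_pos'];print(s['time'],T,s['wrist_force'],s['width'])
print(bore(im,p,[*T[:2],T[2]+.009],14,60), go([.5806,.0272,.0755]))
```

```text
14.0 [0.58135779 0.02501769 0.08114361] [ 0.39362099 -0.54352804 -0.29564476] 0.23356368446940326
(array([322.22959184, 275.6505102 ]), np.int32(392), array([0.5805939 , 0.0243051 , 0.09014361])) ('shift mm', array([ 1.9, -1.3,  5.6]), 'turn', None, 'axes x', array([0.258, 0.966, 0.   ]), 'z', array([ 0., -0., -1.]), 'q6', np.float64(0.26))
```

Emit:
jog_arm([
  {"claw":0.9,"x":0.0028,"y":-0.0015,"z":0.005,"turn":0},
  {"claw":0.9,"x":0,"y":0,"z":0.005,"turn":0},
  {"claw":0.9,"x":0,"y":0,"z":0.004,"turn":0},
  {"claw":0.9,"x":0,"y":0,"z":0.004,"turn":0},
  {"claw":0.9,"x":0,"y":0,"z":0.003,"turn":0},
  {"claw":0.9,"x":0,"y":0,"z":0,"turn":0},
])

```text
time: 14.75
tool_pos: [0.5803, 0.0286, 0.0609]
tcp_rot: [2.491, 1.915, -0.001]
wrist_force: [-2.3, -0.8, 4.4]
width: 0.232
```

Emit:
jog_arm([
  {"claw":0.9,"x":0,"y":-0.0007,"z":0.004,"turn":0},
  {"claw":0.9,"x":0,"y":0,"z":0.004,"turn":0},
  {"claw":0.9,"x":0,"y":0,"z":0.004,"turn":0},
  {"claw":0.9,"x":0,"y":0,"z":0.002,"turn":0},
  {"claw":0.9,"x":0,"y":0,"z":0,"turn":0},
])

```text
time: 15.38
tool_pos: [0.5796, 0.0286, 0.0458]
tcp_rot: [2.49, 1.914, -0.001]
wrist_force: [1.0, -5.7, -0.4]
width: 0.232
```

Emit:
jog_arm([
  {"claw":0.4,"x":0,"y":0,"z":0,"turn":0},
  {"claw":0.4,"x":0,"y":0,"z":0,"turn":0},
  {"claw":0.4,"x":0,"y":0,"z":0,"turn":0},
  {"claw":0.4,"x":0,"y":0,"z":-0.04,"turn":0},
  {"claw":0.4,"x":-0.03,"y":0,"z":-0.05,"turn":0},
  {"claw":0.4,"x":-0.04,"y":0,"z":-0.02,"turn":0},
  {"claw":0.4,"x":0,"y":0,"z":0,"turn":0},
  {"claw":0.4,"x":0,"y":0,"z":0,"turn":0},
])

```text
time: 16.38
tool_pos: [0.5613, -0.0383, 0.1557]
tcp_rot: [-2.491, -1.913, -0.0]
wrist_force: [0.0, -0.2, -0.4]
width: 0.603
```

Run:
```python
from h import *
im,p=snap('wrist','w11');s=bot.read_state();T=s['tool_pos'];print(s['time'],T,s['wrist_force'],s['width'])
for P in ([.5914,.0718,.058],[.5800,.0293,.058]): print(proj(p,P,True),bore(im,p,P,12,75))
cv2.imwrite('pics/c11.png',cv2.resize(im[60:260,220:430],(630,600),interpolation=2)[:,:,::-1])
print(go([.491,.275,.2],[.99,.137]))
```

```text
16.425 [ 0.56095219 -0.03787321  0.15511265] [-0.81716408  0.27231121  0.12786681] 0.6031421900560971
(np.float64(323.45198977316056), np.float64(62.240575121954976)) (array([322.88888889,  63.75132275]), np.int32(189), array([0.59068095, 0.07075851, 0.058     ]))
(np.float64(323.4080917548705), np.float64(118.73668426740036)) (array([323.46961326, 119.08287293]), np.int32(181), array([0.57997611, 0.02902793, 0.058     ]))
('shift mm', array([ 284.4, -148.1,  -44.5]), 'turn', np.float64(-22.77773262771626), 'axes x', array([0.257, 0.966, 0.   ]), 'z', array([-0.002,  0.001, -1.   ]), 'q6', np.float64(0.15))
```

View pics/c11.png

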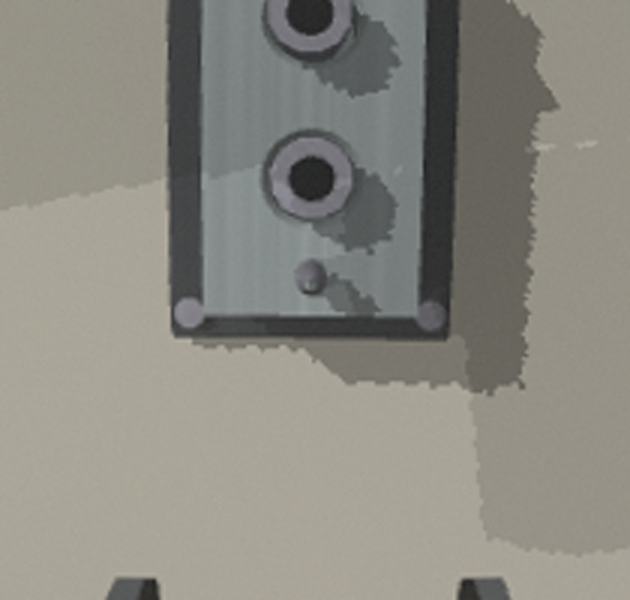

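Both bushes stand in their pockets at crop (310,13) and (310,178), with equal shadows; the short bush's bore is 0.3 mm from its pocket centre. I move toward the cover and check bush heights from a second angle on the way.

Emit:
jog_arm([
  {"claw":0.3,"x":0.05,"y":0,"z":-0.01,"turn":0},
  {"claw":0.3,"x":0.05,"y":0,"z":-0.01,"turn":0},
  {"claw":0.3,"x":0,"y":0,"z":0,"turn":0},
  {"claw":0.3,"x":0,"y":0,"z":0,"turn":0},
], newtons=60)

```text
time: 16.92
tool_pos: [0.5864, 0.0588, 0.1747]
tcp_rot: [-2.488, -1.916, 0.004]
wrist_force: [-0.2, -0.3, -0.8]
width: 0.701
```

Run:
```python
from h import *
im,p=snap('wrist','w12');s=bot.read_state();T=s['tool_pos'];print(s['time'],T,s['wrist_force'],s['width'])
a=load('w11')
for P,uv in (([.5907,.0708,.058],(322.89,63.75)),([.5800,.0293,.058],(323.47,119.08))):
    b=bore(im,p,P,12,75);print(b)
    o1,d1=ray(a,*uv,True);o2,d2=ray(p,*b[0],True)
    t=np.linalg.lstsq(np.c_[d1,-d2],o2-o1,rcond=None)[0]; print('tri',(o1+t[0]*d1).round(4),(o2+t[1]*d2).round(4))
print(go([.491,.275,.2],[.99,.137]))
```

```text
16.975 [0.58628823 0.05810843 0.17468284] [-0.29249344  0.05936119  0.02128089] 0.698404024062659
(array([323.98591549, 184.12676056]), np.int32(142), array([0.59065802, 0.07083117, 0.058     ]))
tri [0.5907 0.0708 0.0578] [0.5906 0.0708 0.0578]
(array([324.17647059, 230.07563025]), np.int32(119), array([0.5798411 , 0.02901507, 0.058     ]))
tri [0.58   0.029  0.0581] [0.5799 0.0291 0.0581]
('shift mm', array([ 185.2, -147.8,  -25.2]), 'turn', np.float64(-22.72830825701932), 'axes x', array([ 0.256,  0.967, -0.001]), 'z', array([-0.003, -0.   , -1.   ]), 'q6', np.float64(0.32))
```

Triangulated bush tops are 0.0578 and 0.0581 m against 0.058 expected, so both are fully down. On to the cover.

Emit:
jog_arm([
  {"claw":0.3,"x":0.0463,"y":-0.037,"z":-0.006,"turn":0},
  {"claw":0.3,"x":0.0463,"y":-0.037,"z":-0.006,"turn":0},
  {"claw":0.3,"x":0.0463,"y":-0.037,"z":-0.006,"turn":0},
  {"claw":0.3,"x":0.0463,"y":-0.037,"z":-0.006,"turn":0},
  {"claw":0.3,"x":0,"y":0,"z":0,"turn":-7.6},
  {"claw":0.3,"x":0,"y":0,"z":0,"turn":-7.6},
  {"claw":0.3,"x":0,"y":0,"z":0,"turn":-7.6},
  {"claw":0.3,"x":0,"y":0,"z":0,"turn":0},
  {"claw":0.3,"x":0,"y":0,"z":0,"turn":0},
])

```text
time: 18.1
tool_pos: [0.4918, 0.2743, 0.1997]
tcp_rot: [-2.067, -2.366, 0.001]
wrist_force: [0.3, 1.3, -0.9]
width: 0.7
```

Run:
```python
from h import *
im,p=snap('wrist','w13');s=bot.read_state();T=s['tool_pos'];print(s['time'],T,s['tcp_rot'],go([.491,.275,.2],[.99,.137]))
cv2.imwrite('pics/c13.png',cv2.resize(im[90:290,210:450],(720,600),interpolation=2)[:,:,::-1])
print(proj(p,[.491,.275,.056],True))
```

```text
18.15 [0.49190956 0.27439529 0.19985082] [-2.06613709e+00 -2.36628117e+00  8.98234968e-04] ('shift mm', array([ 0.7, -0.8, -0.1]), 'turn', np.float64(-0.13095380184886096), 'axes x', array([-0.135,  0.991, -0.   ]), 'z', array([-0.001, -0.   , -1.   ]), 'q6', np.float64(0.33))
(np.float64(321.82912937106704), np.float64(188.87976865381538))
```

View pics/c13.png

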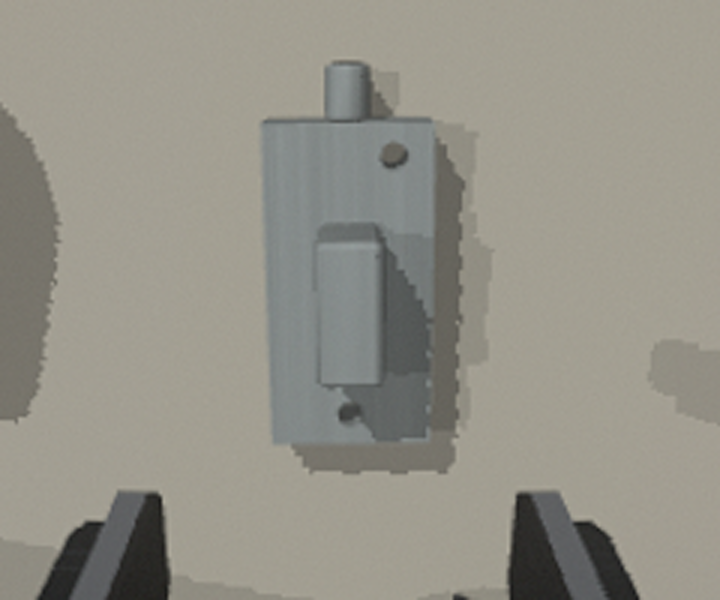

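The wrist crop shows the cover: rib top corners (318,240) to (382,384), hole B (393,154), hole A (349,412), stub up and the same way round as the housing's.

Run:
```python
from h import *
p=load('w13'); c=lambda x,y:(210+(x+.5)/3-.5,90+(y+.5)/3-.5)
f=lambda x,y,z:onz(p,*c(x,y),z,True)
r=[f(*q,.056) for q in [(318,240),(382,240),(382,384),(319,384)]]; C=np.mean(r,0); print('rib c',C,'w',np.linalg.norm(r[0]-r[1]),'l',np.linalg.norm(r[1]-r[2]))
B=f(393,154,.022);A=f(349,412,.022);d=(B-A)[:2];print('A',A,'B',B,np.linalg.norm(d),'expect',np.hypot(16,96)/1000)
sl=[f(*q,.022) for q in [(263,121),(434,121),(431,443),(274,443)]]; print('slab c',np.mean(sl,0),np.linalg.norm(sl[0]-sl[1]),np.linalg.norm(sl[1]-sl[2]))
print('ang holes',np.degrees(np.arctan2(d[1],d[0]))+np.degrees(np.arctan2(16,96)))
for a,b in ((0,3),(1,2)):
    e=r[a]-r[b];g=sl[a]-sl[b];print('ang rib',np.degrees(np.arctan2(e[1],e[0])),'slab',np.degrees(np.arctan2(g[1],g[0])))
M=(A+B)[:2]/2; th=np.radians(97.8); M=M-8e-3*np.array([np.sin(th),-np.cos(th)]); print('mid from holes',M)
s=bot.read_state();R=Ro.from_rotvec(s['tcp_rot']).as_matrix();print('toolx',np.degrees(np.arctan2(R[1,0],R[0,0])),go([C[0],C[1],.03]))
```

```text
rib c [0.49611102 0.2702853  0.056     ] w 0.020132227081049187 l 0.04847697967443193
A [0.50270057 0.2221557  0.022     ] B [0.50463018 0.31926985 0.022     ] 0.09713331833178834 expect 0.09732420048477151
slab c [0.49684244 0.26917426 0.022     ] 0.05872564820491444 0.12057868302062225
ang holes 98.32403445793574
ang rib 97.68794393355341 slab 98.36392402334864
ang rib 98.474655233275 slab 98.77986751183522
mid from holes [0.49573939 0.26962705]
toolx 97.74781734548216 ('shift mm', array([ -4.6,   3.7, 169.8]), 'turn', None, 'axes x', array([-0.135,  0.991, -0.   ]), 'z', array([-0.001, -0.   , -1.   ]), 'q6', np.float64(0.33))
```

Emit:
jog_arm([
  {"claw":0.64,"x":-0.0052,"y":0.0035,"z":0.04,"turn":-0.5},
  {"claw":0.64,"x":0,"y":0,"z":0.04,"turn":0},
  {"claw":0.64,"x":0,"y":0,"z":0.04,"turn":0},
  {"claw":0.64,"x":0,"y":0,"z":0,"turn":0},
  {"claw":0.64,"x":0,"y":0,"z":0,"turn":0},
  {"claw":0.64,"x":0,"y":0,"z":0.03,"turn":0},
  {"claw":0.64,"x":0,"y":0,"z":0.022,"turn":0},
  {"claw":0.64,"x":0,"y":0,"z":0,"turn":0},
], newtons=25)

```text
time: 19.15
tool_pos: [0.4965, 0.2705, 0.0291]
tcp_rot: [2.053, 2.378, 0.001]
wrist_force: [0.0, -0.0, -0.0]
width: 0.363
```

Emit:
jog_arm([
  {"claw":0.69,"x":0,"y":0,"z":0,"turn":0},
  {"claw":0.73,"x":0,"y":0,"z":-0.001,"turn":0},
  {"claw":0.76,"x":0,"y":0,"z":-0.001,"turn":0},
  {"claw":0.79,"x":0,"y":0,"z":-0.001,"turn":0},
  {"claw":0.82,"x":0,"y":0,"z":-0.0005,"turn":0},
  {"claw":0.9,"x":0,"y":0,"z":0,"turn":0},
], newtons=25)

```text
time: 19.9
tool_pos: [0.4957, 0.2701, 0.0313]
tcp_rot: [-2.053, -2.378, 0.001]
wrist_force: [-0.1, 0.5, -2.2]
width: 0.251
```

Emit:
jog_arm([
  {"claw":1,"x":0,"y":0,"z":0,"turn":0},
  {"claw":1,"x":0,"y":0,"z":0,"turn":0},
], newtons=80)

```text
time: 20.15
tool_pos: [0.496, 0.2703, 0.0315]
tcp_rot: [-2.053, -2.378, 0.0]
wrist_force: [0.0, 0.1, -3.6]
width: 0.242
```

The cover is gripped level, with 3.6 N of load as its weight. Next: lift, carry to above the housing, turn by +23.1°.

Emit:
jog_arm([
  {"claw":1,"x":0,"y":0,"z":-0.02,"turn":0},
  {"claw":1,"x":0,"y":0,"z":-0.04,"turn":0},
  {"claw":1,"x":0,"y":0,"z":-0.04,"turn":0},
  {"claw":1,"x":-0.0229,"y":0.0058,"z":0,"turn":0},
  {"claw":1,"x":-0.046,"y":0.0115,"z":0,"turn":0},
  {"claw":1,"x":-0.046,"y":0.0115,"z":0,"turn":0},
  {"claw":1,"x":-0.046,"y":0.0115,"z":0,"turn":0},
  {"claw":1,"x":-0.046,"y":0.0115,"z":0,"turn":0},
  {"claw":1,"x":-0.0228,"y":0.0059,"z":0,"turn":0},
])

```text
time: 21.28
tool_pos: [0.5874, 0.0491, 0.1317]
tcp_rot: [2.055, 2.376, -0.0]
wrist_force: [-0.0, 1.1, -3.4]
width: 0.241
```

Emit:
jog_arm([
  {"claw":1,"x":0,"y":0,"z":0,"turn":7.7},
  {"claw":1,"x":0,"y":0,"z":0,"turn":7.7},
  {"claw":1,"x":0,"y":0,"z":0,"turn":7.7},
  {"claw":1,"x":0,"y":0,"z":0,"turn":0},
  {"claw":1,"x":0,"y":0,"z":0,"turn":0},
  {"claw":1,"x":0,"y":0,"z":0,"turn":0},
])

```text
time: 22.02
tool_pos: [0.5867, 0.0516, 0.1317]
tcp_rot: [-2.486, -1.921, 0.0]
wrist_force: [-0.2, 0.4, -4.2]
width: 0.24
```

Run:
```python
from h import *
im,p=snap('wrist','w14');s=bot.read_state();T=s['tool_pos'];R=Ro.from_rotvec(s['tcp_rot']).as_matrix();print(s['time'],T,s['width'],s['wrist_force'],'ang',np.degrees(np.arctan2(R[1,0],R[0,0])))
h=75.08
print(go([.5859,.0512,.11],[np.sin(np.radians(h)),-np.cos(np.radians(h))]))
# hole centres of held cover: dark blobs near predicted places on slab top
for n,q in (('A',[-.048,0]),('B',[.048,.016])):
    P=T+R@np.array([q[0]-.0006,q[1],.0095]); print(n,'pred',proj(p,P,True))
    try: b=bore(im,p,P,9,70); print(b[:2],'tool mm',(R.T@(b[2]-T)*1000).round(1))
    except Exception as e: print(e)
# dowel tips in earlier view w11 / w4 : print expected pixels
```

```text
22.075 [0.58672084 0.05158188 0.13169021] 0.2405143932472622 [ 0.10827882 -0.42975605 -3.30324548] ang 75.35693784618802
('shift mm', array([-0.6, -0.7, 21.7]), 'turn', np.float64(0.27693784632225515), 'axes x', array([0.253, 0.968, 0.   ]), 'z', array([ 0., -0., -1.]), 'q6', np.float64(0.3))
A pred (np.float64(322.50824362699007), np.float64(323.3286448953267))
min() iterable argument is empty
B pred (np.float64(354.2109973047173), np.float64(172.6473609111546))
(array([358.41025641, 174.05128205]), np.int32(39)) tool mm [46.7 18.2  9.5]
```

Emit:
jog_arm([
  {"claw":1,"x":-0.0006,"y":-0.0007,"z":0.015,"turn":0.3},
  {"claw":1,"x":0,"y":0,"z":0.015,"turn":0},
  {"claw":1,"x":0,"y":0,"z":0,"turn":0},
  {"claw":1,"x":0,"y":0,"z":0.004,"turn":0},
  {"claw":1,"x":0,"y":0,"z":0.004,"turn":0},
  {"claw":1,"x":0,"y":0,"z":0,"turn":0},
])

```text
time: 22.82
tool_pos: [0.5858, 0.0511, 0.0935]
tcp_rot: [-2.492, -1.912, 0.0]
wrist_force: [-0.5, 1.1, -3.8]
width: 0.24
```

Emit:
jog_arm([
  {"claw":1,"x":0,"y":0,"z":0.003,"turn":0},
  {"claw":1,"x":0,"y":0,"z":0.003,"turn":0},
  {"claw":1,"x":0,"y":0,"z":0,"turn":0},
])

```text
time: 23.2
tool_pos: [0.5857, 0.0511, 0.0874]
tcp_rot: [-2.492, -1.912, 0.001]
wrist_force: [0.4, 0.3, -4.2]
width: 0.238
```

Emit:
jog_arm([
  {"claw":1,"x":0,"y":0,"z":0.003,"turn":0},
  {"claw":1,"x":0,"y":0,"z":0.003,"turn":0},
  {"claw":1,"x":0,"y":0,"z":0.002,"turn":0},
  {"claw":1,"x":0,"y":0,"z":0,"turn":0},
])

```text
time: 23.7
tool_pos: [0.5857, 0.0511, 0.0794]
tcp_rot: [-2.492, -1.912, 0.001]
wrist_force: [-1.0, -0.6, -2.9]
width: 0.239
```

Emit:
jog_arm([
  {"claw":1,"x":0,"y":0,"z":0.003,"turn":0},
  {"claw":1,"x":0,"y":0,"z":0.002,"turn":0},
  {"claw":1,"x":0,"y":0,"z":0,"turn":0},
  {"claw":1,"x":0,"y":0,"z":0,"turn":0},
])

```text
time: 24.2
tool_pos: [0.5859, 0.0511, 0.0751]
tcp_rot: [2.492, 1.912, 0.0]
wrist_force: [-2.9, -0.5, 0.7]
width: 0.242
```

Contact begins exactly at the closed height (0.0755 expected). Next I press.

Emit:
jog_arm([
  {"claw":1,"x":0,"y":0,"z":0.001,"turn":0},
  {"claw":1,"x":0,"y":0,"z":0.001,"turn":0},
  {"claw":1,"x":0,"y":0,"z":0.001,"turn":0},
  {"claw":1,"x":0,"y":0,"z":0,"turn":0},
  {"claw":1,"x":0,"y":0,"z":0,"turn":0},
])

```text
time: 24.82
tool_pos: [0.5859, 0.0511, 0.075]
tcp_rot: [2.492, 1.913, -0.0]
wrist_force: [-10.4, -0.5, 19.1]
width: 0.239
```

Emit:
jog_arm([
  {"claw":1,"x":0,"y":0,"z":-0.0008,"turn":0},
  {"claw":1,"x":0,"y":0,"z":0,"turn":0},
  {"claw":1,"x":0,"y":0,"z":0,"turn":0},
  {"claw":1,"x":0,"y":0,"z":0,"turn":0},
])

```text
time: 25.32
tool_pos: [0.586, 0.0511, 0.075]
tcp_rot: [2.492, 1.912, 0.0]
wrist_force: [-7.9, 0.3, 14.7]
width: 0.245
```

Run:
```python
from h import *
s=bot.read_state();R=Ro.from_rotvec(s['tcp_rot']).as_matrix()
print(s['time'],s['tool_pos'],s['wrist_force'],s['width'],'tilt',np.arccos(-R[2,2]),'ang',np.degrees(np.arctan2(R[1,0],R[0,0])))
if 9<s['wrist_force'][2]<22 and s['tool_pos'][2]<.0765: print(bot.finish_job())
```

```text
25.325 [0.58596441 0.05112857 0.07504877] [-7.85681658  0.27858573 14.65199413] 0.24452672707493942 tilt 5.1926446112787543e-05 ang 74.99976639836817
the job is handed in; nothing more can be done
None
```

The pump is rebuilt and handed in at about 25.3 s, with the arm still holding the rib and pressing. No verdict came back, so success rests on my own checks.

- **Bushes:** Before the cover went on, the long bush's top measured 57.8 mm high and the short one's 58.1 mm, against 58 mm when fully down. The bores measured 1.3 mm (long) and 0.3 mm (short) from my measured pocket centres, within the 3 mm limit. Both had been let go.
- **Cover:** It slid over the dowels with almost no force, stub at the same end. The tool stopped at 75.0 mm, where I had worked out 75.5 mm for a closed joint, and the tool tilt was under 0.001 rad. I judged closure from height and force; I had used up the 12 picture views, so I did not look at the joint.
- **Final push:** The wrist reads 14.7 N, so with the cover's weight the halves press together with about 17–18 N. About 8 N of sideways load remains, which I put down to the arm flexing under the push.
- **What went wrong:** The long bush was first gripped slightly tilted and pressed on the pocket's edge with 34 N; I raised it, corrected by 2.5 mm, and it went in. The first grip on the short bush was redone, and it seems to have slipped about 3 mm in the fingers on the way in.
- **One disagreement:** In the last image before lowering, cover hole B measured about 2 mm off sideways. I ignored it as an effect of the viewing angle, and the cover then went on freely.
- **Bystanders:** The arm's route stayed clear of the candle glass, wrench and can, but I did not re-measure them at the end.

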